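# Drive the locating dowel out of a carbon-part mould

## Robot

A 7-joint arm with a two-finger parallel gripper is mounted at the origin on the work surface. World frame = base frame: x ahead of the robot, y to its left, z up, the work surface at z = 0. Lengths are in m, angles in rad, forces in N, time in s.
With the tool pointing down it reaches from about 0.425 to 0.875 m from the base axis. Payload 8.4 kg.
Tool frame: the origin (TCP) lies at the very end of the fingers, on their centre line; the grasp point (between the pads) lies 19 mm behind it; z points along the fingers, y is the line along which they close (so a half turn about z gives the same grasp; the last joint's range is limited). The gripper opens to 85 mm and grips with 20 to 120 N. Pads are 22 mm wide; open, the fingers measure 114 mm over their backs; the gripper's body (76 mm by 85 mm) begins 54 mm behind the grasp point. The pads swing forward as they close: fully open they stand 13 mm farther back than shut.
Start: joints at [1.234, 0.333, 0.04, 1.465, -0.013, 1.343, -0.059], TCP at [0.153, -0.632, 0.231] pointing down, gripper open.
Joint ranges: [-2.58, 2.58], [-0.38, 2.09], [-1.3, 1.39], [0.25, 2.4], [-1.5, 4.64], [0.08, 2.09], [-2.65, 2.65]. Speed limits (rad/s): [2.22, 2.22, 2.79, 2.79, 3.14, 3.14, 3.14].

## Interface

Orientations are given as a unit quaternion [w, x, y, z].
In Python, from bench import get_state, get_image, close_job gives the robot as it stands. The module is installed in compiled form; this text tells all that it offers.
- The arm moves only by the tool step_arm, never from a script. Its argument "motion" is a list that holds one entry, the list of rows, each a list of 7 numbers: the turn, a rotation vector about the tool's x, y, z in units of 10 degrees (1.0 is 10 degrees), then the shift along the tool's x, y, z in units of 60 mm (1.0 is 60 mm), then the opening in per cent of the stroke, from 0 (shut) to 100 (fully open). A call has 1 to 20 rows; each row is the pose to reach, as a shift and turn from the pose commanded when the call began, along the tool's axes at that moment; what a row does not reach only later rows make up. A row lasts 1/8 s, in which the tool goes at most 62.5 mm and 10.7 degrees, less where a joint would pass 70% of its speed; a pose out of reach is approached as far as the arm can. A call with a gripper value outside its range is refused whole. The fingers move at their own pace and stop on an object; "grip_force" is the grip in N (left out, the last holds). Time passes only in rows, so rows that repeat a pose let the fingers close. It gives the time, the measured TCP pose, the force, the opening and the grip force at its end, in the units of the state.
- get_state(): the state, without advancing time (a new reading comes with each control period).
- get_image(name): name is "scene" or "top" or "wrist"; returns a dict with "pixels" (400x640x3 uint8, red, green, blue), "mtx" (3x3 intrinsics, pixels), "extrinsics" (4x4, takes a point from camera to world coordinates). Camera axes: x right, y down, z forward; pixel columns grow to the right and rows downward; lengths in m; the calibration is good to about 2 mm. A picture is of the moment at which its call begins. There is no depth.
- close_job(): hands the job in; it is judged then, once.
The state is a dict: "time": time; "qpos": joint angles; "joint_vel": joint speeds; "effort": joint torques, N m; "eef_pos": TCP position; "tool_rot": TCP orientation; "contact_force": force on the tool from outside, world axes, zero at the start; "wrist_torque": the same for the moment, N m; "grip_width": opening from 0.0 (shut) to 1.0 (fully open); "grasp_force": force on a finger pad.
Only numpy, scipy, OpenCV 4.12 (cv2) and the standard library are available. Lean on these libraries where they do the work, as an engineer would, in place of code of your own. Each camera call takes 0.05 s, during which the arm holds its last target. There are 200 camera calls.

## Task

Slide the steel catch tray under the mould so that it lies below the dowel, then take the pin punch from the tool stand and drive the dowel down through the mould until it drops into the tray. Do not touch the dowel with the gripper; leave it lying in the tray, with the tray still under the mould, and hang the punch back in the hole of the stand it came from.

Things in the scene. Friction and masses are not known exactly. Their poses are not given: they have to be found in the camera images.
- mould: Fixed aluminium plate 130 x 130 x 30 mm, black line round its edge, top 110 mm above the bench, on four 14 mm posts at +-55 mm in x and y (80 mm high and 96 mm wide open below, on all four sides). Origin on the bench under the middle, z up, x, y along its sides. The dowel's hole, 26 mm, vertical, right through, is in the middle; four dark 6 mm high heads near the corners are just screws.
- pin: Loose steel dowel, 20 mm diameter, 50 mm long, waisted, upright in the mould's hole, 12 mm of it above the plate. Origin at the centre of its foot, z to its flat top. Two sprung rollers in the hole hold its waist: 8 to 15 N drives it past them, and it falls once its top is some 22 mm below the plate top (punch tip 35 mm below is surely enough). About 100 g.
- tray: Loose steel catch tray, 300 g, on the bench left of the mould: open pan 76 (x) x 80 mm (y) outside, walls 4 thick, 30 mm high; a flat neck 30 mm wide runs along +y to an upright plate to hold it by, 12 mm thick (x), 30 wide (y), 75 mm high, centred 118 mm from the origin, on the side away from the mould. Origin under the pan's centre, z up.
- punch: Loose pin punch, 150 g, upright in one of 3 holes (26 mm wide, 60 mm apart, in a row roughly along world x) of the plywood stand at the right, top 75 mm above the bench. Dark round steel grip 18 mm thick, black rubber guard disc 44 x 8 mm, nose 8 mm thick. Origin: guard's underside, resting on the stand; z up; nose tip at -55 mm, grip top at +69 mm. The others: fat orange screwdriver, flat brush.
Mind the look-alikes: they are no part of the job. What is shaped like the punch but blue or red is not meant.

How it is judged:
By the outcome, as a careful person would: the job done as asked, in the order asked, and still so for the second after the job is handed in, with the robot touching nothing.
It also fails if it takes over 69 s, if anything falls off the work surface, if the arm or the gripper's body presses on something with over 40 N, if the wrist force passes 120 N, or if a joint passes its speed limit or range.

## Working session

There is one attempt and no reset: what is moved stays moved. The work goes in short steps, Python scripts to look and compute and a tool call to move; the robot and the scene stay as the last step left them, time stands still between calls to the robot, and variables do not carry over. Pictures are saved under pics/ and viewed, at most 11 in all, crops included, and the job is handed in when it is done.

Besides the shell and the picture viewer there is one more tool, called after "Emit:" by a JSON object that holds its "name" and its "arguments", one argument or row to a line. step_arm: Moves the arm, as the interface text tells. Its arguments: {"type":"object","properties":{"motion":{"type":"array","items":{"type":"array","items":{"type":"array","items":{"type":"number"}}}},"grip_force":{"type":"number"}},"required":["motion"]}

```bash
mkdir -p pics; cat > h.py <<'E'
import numpy as np, cv2
from scipy.spatial.transform import Rotation as R
from bench import get_state, get_image
def ray(im,u,v,z):
    K,T=im["mtx"],np.array(im["extrinsics"]); d=T[:3,:3]@np.linalg.solve(K,[u,v,1.]); o=T[:3,3]
    return o+d*(z-o[2])/d[2]
def proj(im,p):
    T=np.linalg.inv(np.array(im["extrinsics"])); c=im["mtx"]@(T[:3,:3]@np.array(p)+T[:3,3]); return c[:2]/c[2]
def save(im,n): cv2.imwrite("pics/"+n,cv2.cvtColor(im["pixels"],cv2.COLOR_RGB2BGR))
def rel(target, yaw=None):
    s=get_state(); r=R.from_quat(np.array(s["tool_rot"])[[1,2,3,0]])
    return r.inv().apply(np.array(target)-s["eef_pos"])/0.06
E
python3 - <<'E'
from h import *
s=get_state(); print({k:np.round(v,3) for k,v in s.items()})
print(R.from_quat(np.array(s["tool_rot"])[[1,2,3,0]]).as_matrix().round(3))
for n in("scene","top"):
    im=get_image(n); save(im,n+".png"); print(n,np.round(im["extrinsics"],3),im["mtx"])
    np.savez(n,**im)
E
```

```text
{'time': np.float64(0.0), 'qpos': array([ 1.234,  0.334,  0.04 ,  1.466, -0.013,  1.343, -0.058]), 'joint_vel': array([ 0.   , -0.002, -0.001,  0.001, -0.001, -0.001, -0.002]), 'effort': array([ 0.0000e+00, -6.5856e+01,  1.3650e+00, -4.0556e+01,  1.7000e-02,
        1.2000e-02, -0.0000e+00]), 'eef_pos': array([ 0.153, -0.631,  0.23 ]), 'tool_rot': array([-0.001,  0.993,  0.119, -0.   ]), 'contact_force': array([0.213, 0.476, 0.585]), 'wrist_torque': array([ 0.049,  0.005, -0.016]), 'grasp_force': np.float64(0.0), 'grip_width': np.float64(0.998)}
[[ 0.972  0.236 -0.001]
 [ 0.236 -0.972  0.002]
 [-0.    -0.002 -1.   ]]
scene [[-0.357  0.718 -0.598  1.221]
 [ 0.934  0.278 -0.223  0.187]
 [ 0.006 -0.638 -0.77   0.965]
 [ 0.     0.     0.     1.   ]] [[426.9440969    0.         319.48222111]
 [  0.         426.9440969  199.35445345]
 [  0.           0.           1.        ]]
top [[ 0.016 -0.993  0.117  0.464]
 [-1.    -0.013  0.026 -0.082]
 [-0.024 -0.117 -0.993  0.952]
 [ 0.     0.     0.     1.   ]] [[414.5152147    0.         316.73984305]
 [  0.         414.5152147  197.11428676]
 [  0.           0.           1.        ]]
```

View pics/scene.png

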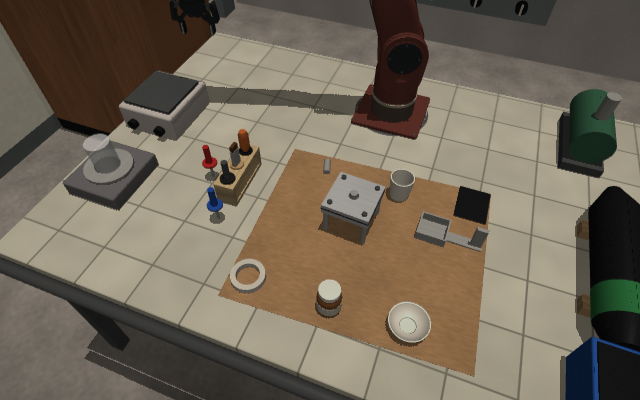

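View pics/top.png

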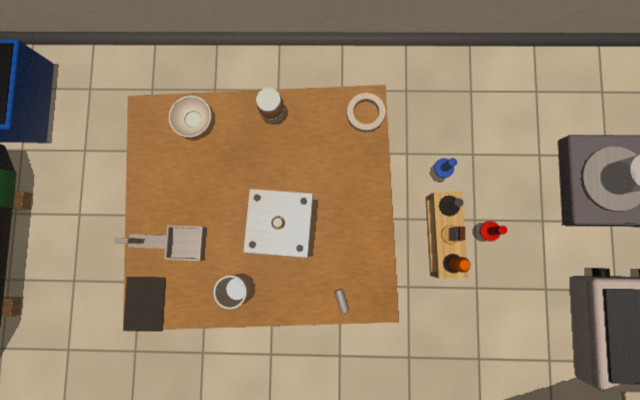

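The scene view shows the mould at about (352,205), the tray at (433,230) with its upright plate at (480,238), and the stand at (237,170) with the black punch nearest the camera at (227,172). In the top view the mould is at (278,222), the tray pan at (184,243) with its plate at (122,241), and the black punch at (452,205).

```bash
python3 - <<'E'
from h import *
im=dict(np.load("top.npz")); px=im["pixels"]; hsv=cv2.cvtColor(px,cv2.COLOR_RGB2HSV)
def comps(mask,box,amin=15):
    x0,y0,x1,y1=box; m=np.zeros_like(mask); m[y0:y1,x0:x1]=mask[y0:y1,x0:x1]
    cs,_=cv2.findContours(m,cv2.RETR_EXTERNAL,cv2.CHAIN_APPROX_NONE)
    return sorted([c for c in cs if cv2.contourArea(c)>amin],key=cv2.contourArea,reverse=True)
grey=((hsv[...,1]<70)&(hsv[...,2]>60)).astype(np.uint8)
def rect(c,z,n):
    b=cv2.boxPoints(cv2.minAreaRect(c)); P=np.array([ray(im,u,v,z)[:2] for u,v in b]); 
    e=P[1]-P[0]; print(n,cv2.contourArea(c),"px",b.mean(0).round(1),"c",P.mean(0).round(4),"sides",np.linalg.norm(e).round(4),np.linalg.norm(P[2]-P[1]).round(4),"ang",(np.degrees(np.arctan2(e[1],e[0]))%90).round(2))
bright=((hsv[...,1]<60)&(hsv[...,2]>130)).astype(np.uint8)
for c in comps(cv2.morphologyEx(grey,cv2.MORPH_CLOSE,np.ones((5,5))),(235,180,322,266))[:2]: rect(c,.11,"mould")
for c in comps(grey,(160,215,212,268))[:2]: rect(c,.03,"pan")
for c in comps(grey,(105,225,162,255))[:3]: rect(c,.075,"plate")
dark=(hsv[...,2]<50).astype(np.uint8)
for c in comps(dark,(435,190,475,225))[:3]: rect(c,.083,"punch"); print((c.reshape(-1,2).min(0),c.reshape(-1,2).max(0)))
save_=np.hstack([cv2.resize(px[215:268,105:212],None,fx=4,fy=4,interpolation=cv2.INTER_NEAREST)[:212], cv2.resize(px[185:238,425:485],None,fx=4,fy=4,interpolation=cv2.INTER_NEAREST)])
cv2.imwrite("pics/crop1.png",save_[...,::-1])
E
```

```text
mould 4028.5 px [278.  222.6] c [0.5107 0.018 ] sides 0.1316 0.1341 ang 87.31
pan 1229.0 px [181.1 242.7] c [0.4666 0.2426] sides 0.075 0.097 ang 1.08
plate 930.5 px [133.  239.5] c [0.4716 0.3305] sides 0.121 0.0614 ang 0.87
punch 215.5 px [448.3 205.8] c [ 0.5522 -0.335 ] sides 0.0354 0.037 ang 24.72
(array([440, 197], dtype=int32), array([458, 214], dtype=int32))
```

View pics/crop1.png

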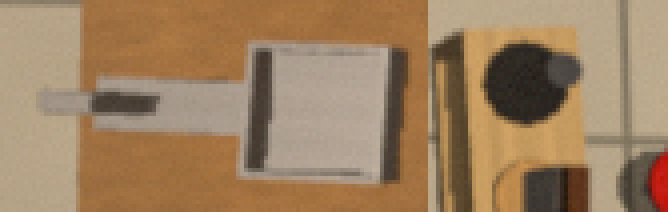

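The crop shows the tray pan rim with corners near (167,225), (203,226), (200,261), (165,260), and the top of its upright plate near (121,240). The punch guard disc is at (449,205.5), and its grip top is near (459,202.5).

```bash
python3 - <<'E'
from h import *
im=dict(np.load("top.npz")); sc=dict(np.load("scene.npz"))
for n,u,v,z in [("c",167.5,225.5,.03),("c",203,226.5,.03),("c",200.5,260.7,.03),("c",165,259.5,.03),("pan",184,243,.03),("plate",121.2,240.5,.075),("guard",449.3,205.5,.083),("griptop",459,202.5,.144),("mould",278,222.6,.11)]:
    p=ray(im,u,v,z); print(n,p.round(4),proj(sc,p).round(1))
E
```

```text
c [0.5043 0.2755 0.03  ] [445.2 239.7]
c [0.5033 0.1952 0.03  ] [415.4 230.5]
c [0.4275 0.1971 0.03  ] [422.1 210. ]
c [0.4288 0.2766 0.03  ] [450.6 218.6]
pan [0.4659 0.2361 0.03  ] [433.3 224.4]
plate [0.4689 0.3556 0.075 ] [483.  228.5]
guard [ 0.5528 -0.3371  0.083 ] [227.8 176.9]
griptop [ 0.5527 -0.3381  0.144 ] [223.9 161.4]
mould [0.5102 0.0178 0.11  ] [353.8 194.8]
```

```bash
cat >> h.py <<'E'
def rows(*wps):
    "wps: (x,y,z,yaw of tool y in deg) -> 6 numbers of a row, from the measured pose"
    s=get_state(); r=R.from_quat(np.array(s["tool_rot"])[[1,2,3,0]])
    print("t %.2f"%s["time"],"tcp",np.round(s["eef_pos"],4),"F",np.round(s["contact_force"],1),"w",np.round(s["grip_width"],3),"yaw",np.degrees(np.arctan2(*r.as_matrix()[[1,0],1])).round(2))
    for x,y,z,a in wps:
        a=np.radians(a); Y=np.array([np.cos(a),np.sin(a),0]); Z=np.array([0,0,-1.]); D=R.from_matrix(np.c_[np.cross(Y,Z),Y,Z])
        print(np.round(np.r_[np.degrees((r.inv()*D).as_rotvec())/10, r.inv().apply(np.array([x,y,z])-s["eef_pos"])/.06],2).tolist())
E
python3 - <<'E'
from h import *
rows((.30,-.52,.26,-60),(.45,-.38,.28,-45),(.53,-.2,.28,-30),(.55,0,.28,-15),(.52,.2,.28,-1.5),(.469,.357,.20,-1.5))
E
```

```text
t 0.10 tcp [ 0.153  -0.6313  0.2305] F [ 0.8 -0.6  0.2] w 1.0 yaw -76.38
[-0.01, -0.0, -1.64, 2.82, -1.23, -0.49]
[-0.01, -0.0, -3.14, 5.8, -2.91, -0.82]
[-0.01, -0.0, -4.64, 7.8, -5.51, -0.82]
[-0.01, -0.0, -6.14, 8.91, -8.67, -0.81]
[-0.01, -0.0, -7.49, 9.21, -12.03, -0.81]
[-0.01, -0.0, -7.49, 9.0, -14.77, 0.53]
```

Emit:
{"name": "step_arm", "arguments": {
  "motion": [
    [[0,0,-0.8,1.4,-0.6,-0.5,100],[0,0,-1.6,2.8,-1.2,-0.5,100],[0,0,-1.6,2.8,-1.2,-0.5,100],[0,0,-2.4,4.3,-2.1,-0.8,100],[0,0,-3.1,5.8,-2.9,-0.8,100],[0,0,-3.1,5.8,-2.9,-0.8,100],[0,0,-3.9,6.8,-4.2,-0.8,100],[0,0,-4.6,7.8,-5.5,-0.8,100],[0,0,-5.4,8.4,-7,-0.8,100],[0,0,-6.1,8.9,-8.7,-0.8,100],[0,0,-6.8,9.1,-10.3,-0.8,100],[0,0,-7.5,9.2,-12,-0.8,100],[0,0,-7.5,9.1,-13.5,-0.5,100],[0,0,-7.5,9.0,-14.8,0.0,100],[0,0,-7.5,9.0,-14.8,0.5,100],[0,0,-7.5,9.0,-14.8,0.5,100],[0,0,-7.5,9.0,-14.8,0.5,100],[0,0,-7.5,9.0,-14.8,0.5,100],[0,0,-7.5,9.0,-14.8,0.5,100]]
  ]
}}

```text
time: 2.48
eef_pos: [0.4667, 0.3617, 0.2002]
tool_rot: [-0.001, 0.714, 0.7, -0.0]
contact_force: [-0.5, -0.2, 0.9]
grip_width: 1.001
grasp_force: 0.0
```

```bash
python3 - <<'E'
from h import *
rows((.469,.357,.10,-1.5),(.469,.357,.041,-1.5))
im=get_image("wrist"); save(im,"w1.png"); np.savez("w1",**im)
print(proj(im,[.4689,.3556,.075]),proj(im,[.4659,.2361,.03]))
E
```

```text
t 2.48 tcp [0.4667 0.3617 0.2002] F [-0.5 -0.2  0.9] w 1.001 yaw -1.17
[-0.01, -0.0, 0.03, -0.08, 0.04, 1.67]
[-0.01, -0.0, 0.03, -0.08, 0.05, 2.65]
[325.46349662 200.30974805] [324.83458713 281.89749534]
```

View pics/w1.png

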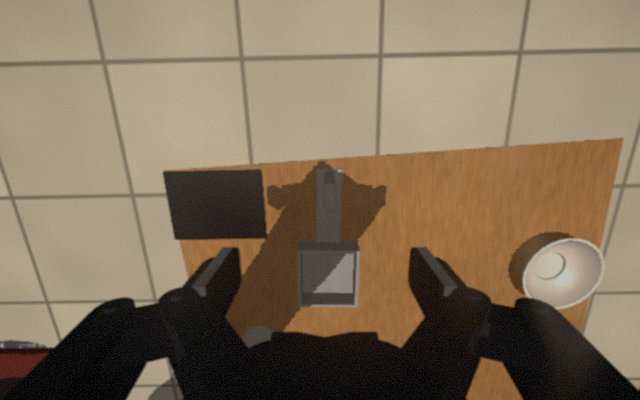

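The wrist view shows the tray pan rim at about x 298–358, y 242–306, with the neck and plate running up to (329,170). The view is clear of obstacles. I'll check the ray positions before descending.

```bash
python3 - <<'E'
from h import *
im=dict(np.load("w1.npz")); sc=dict(np.load("scene.npz"))
for u,v in [(298,243),(358,242),(358,306),(299,306)]: print(ray(im,u,v,.03).round(4))
crops=[cv2.resize(im["pixels"][155:315,285:375],None,fx=3.5,fy=3.5,interpolation=cv2.INTER_CUBIC), cv2.resize(sc["pixels"][200:260,405:500],None,fx=5,fy=5,interpolation=cv2.INTER_CUBIC)]
o=np.zeros((560,800,3),np.uint8); o[:560,:315]=crops[0]; o[:300,320:795]=crops[1]
cv2.imwrite("pics/crop2.png",o[...,::-1])
E
```

```text
[0.4347 0.2898 0.03  ]
[0.5068 0.2897 0.03  ]
[0.5079 0.2    0.03  ]
[0.4319 0.2015 0.03  ]
```

View pics/crop2.png

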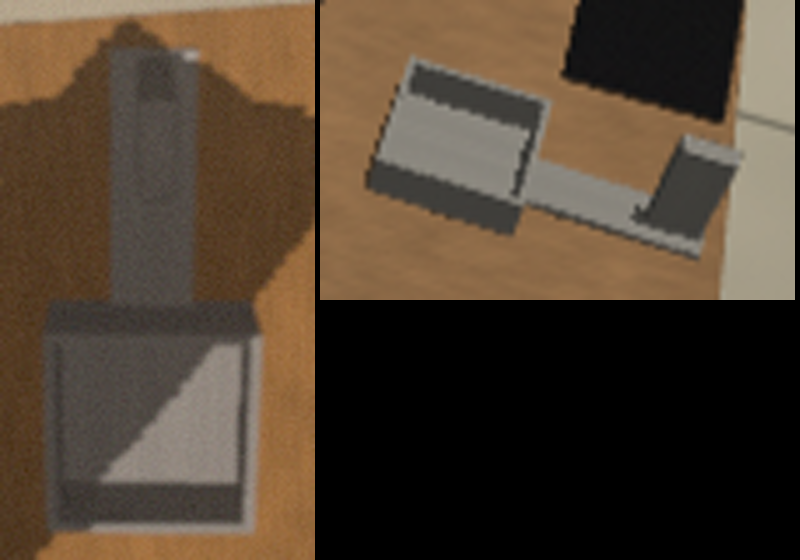

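The crops confirm the plate top at scene (483,230), within 2 px of the prediction. I'll descend and grip.

Emit:
{"name": "step_arm", "arguments": {
  "motion": [
    [[0,0,0,-0.08,0.08,0.8,100],[0,0,0,-0.08,0.08,1.6,100],[0,0,0,-0.08,0.08,2.2,100],[0,0,0,-0.08,0.08,2.65,100],[0,0,0,-0.08,0.08,2.65,100],[0,0,0,-0.08,0.08,2.65,40],[0,0,0,-0.08,0.08,2.65,0],[0,0,0,-0.08,0.08,2.65,0],[0,0,0,-0.08,0.08,2.65,0],[0,0,0,-0.08,0.08,2.65,0],[0,0,0,-0.08,0.08,2.65,0],[0,0,0,-0.08,0.08,2.65,0]]
  ],
  "grip_force": 50
}}

```text
time: 4.03
eef_pos: [0.4736, 0.3538, 0.0429]
tool_rot: [0.0, 0.715, 0.699, 0.0]
contact_force: [-1.5, -0.3, 6.0]
grip_width: 0.138
grasp_force: 49.7
```

```bash
python3 - <<'E'
from h import *
# pan center now ~ tcp - 0.1195 along -y; goal pan = mould centre, mould yaw -2.7
s=get_state(); p=s["eef_pos"]; rows((.51,.357,p[2],-2.7),(.516,.255,p[2],-2.7),(.5157,.1378,p[2],-2.7))
E
```

```text
t 4.03 tcp [0.4736 0.3538 0.0429] F [-1.5 -0.3  6. ] w 0.138 yaw -1.37
[0.0, -0.0, 0.13, 0.07, 0.6, 0.0]
[0.0, -0.0, 0.13, -1.63, 0.75, 0.0]
[0.0, -0.0, 0.13, -3.58, 0.79, -0.0]
```

Emit:
{"name": "step_arm", "arguments": {
  "motion": [
    [[0,0,0.13,0,0.3,-0.02,0],[0,0,0.13,0,0.65,-0.02,0],[0,0,0.13,-0.4,0.75,-0.02,0],[0,0,0.13,-0.8,0.77,-0.02,0],[0,0,0.13,-1.2,0.77,-0.02,0],[0,0,0.13,-1.63,0.77,-0.02,0],[0,0,0.13,-1.63,0.77,-0.02,0],[0,0,0.13,-1.63,0.77,-0.02,0]]
  ]
}}

```text
time: 5.03
eef_pos: [0.5173, 0.2554, 0.0434]
tool_rot: [-0.0, 0.723, 0.69, 0.0]
contact_force: [0.0, 0.3, -2.5]
grip_width: 0.132
grasp_force: 48.8
```

```bash
python3 - <<'E'
from h import *
rows()
im=get_image("top"); np.savez("top2",**im)
o=cv2.resize(im["pixels"][175:275,170:325],None,fx=5,fy=5,interpolation=cv2.INTER_CUBIC); cv2.imwrite("pics/crop3.png",o[...,::-1])
E
```

```text
t 5.03 tcp [0.5173 0.2554 0.0434] F [ 0.   0.3 -2.5] w 0.132 yaw -2.68
```

View pics/crop3.png

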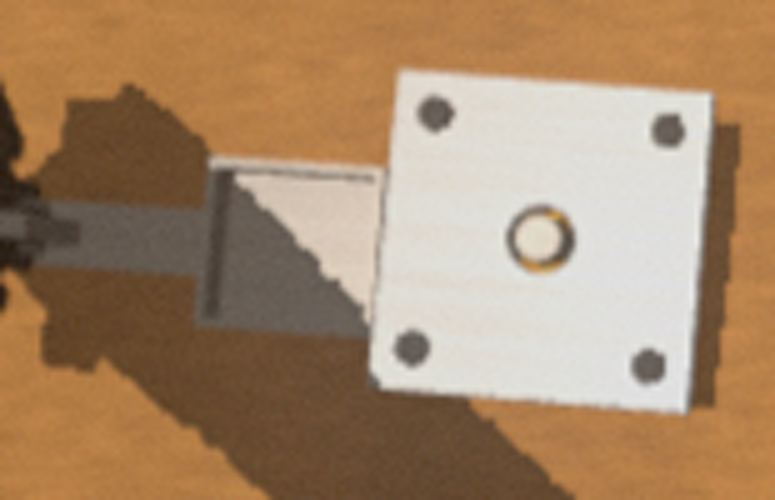

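The crop shows the pan partly under the left edge of the mould. Crop-pixel mould corners are (398,70), (713,93), (690,412), (370,388), the hole is at (541,238), and the tray rim corners are (210,158) and (196,325).

```bash
python3 - <<'E'
from h import *
im=dict(np.load("top2.npz"))
f=lambda u,v,z: ray(im,u/5+170-.4,v/5+175-.4,z)[:2]
M=np.array([f(*p,.11) for p in [(398,70),(713,93),(690,412),(370,388)]]); print("mould",M.round(4),M.mean(0).round(4))
for i in range(4):
    e=M[(i+1)%4]-M[i]; print(np.linalg.norm(e).round(4),(np.degrees(np.arctan2(e[1],e[0]))%90).round(2))
print("hole",f(541,238,.11).round(4))
a,b,c=f(210,158,.03),f(196,325,.03),f(380,168,.03); e=a-b; g=a-c
print("tray",a.round(4),b.round(4),np.linalg.norm(e).round(4),np.degrees(np.arctan2(e[1],e[0])),np.degrees(np.arctan2(g[1],g[0])), "outer edge mid",(a+b)/2)
E
```

```text
mould [[ 0.5793  0.0792]
 [ 0.5714 -0.0508]
 [ 0.4418 -0.0438]
 [ 0.4493  0.0859]] [0.5105 0.0176]
0.1302 86.56
0.1298 86.92
0.13 86.73
0.1302 87.02
hole [0.511  0.0182]
tray [0.5491 0.178 ] [0.4743 0.1808] 0.0748 -2.158984528830743 87.45408700605793 outer edge mid [0.51172792 0.17939015]
```

```bash
python3 - <<'E'
from h import *
rows((.5263,.2554,.0434,-3.2),(.5195,.1338,.0434,-3.2))
E
```

```text
t 5.08 tcp [0.5171 0.2557 0.0434] F [ 0.6 -0.5 -2.4] w 0.132 yaw -2.64
[-0.0, -0.0, 0.06, 0.0, 0.15, 0.0]
[-0.0, -0.0, 0.06, -2.03, 0.13, -0.0]
```

Emit:
{"name": "step_arm", "arguments": {
  "motion": [
    [[0,0,0.06,0,0.1,0,0],[0,0,0.06,0,0.15,0,0],[0,0,0.06,0,0.15,0,0],[0,0,0.06,-0.4,0.15,0,0],[0,0,0.06,-0.8,0.14,0,0],[0,0,0.06,-1.2,0.14,0,0],[0,0,0.06,-1.6,0.13,0,0],[0,0,0.06,-2.03,0.13,0,0],[0,0,0.06,-2.03,0.13,0,0],[0,0,0.06,-2.03,0.13,0.02,0],[0,0,0.06,-2.03,0.13,0.02,0]]
  ]
}}

```text
time: 6.45
eef_pos: [0.5196, 0.133, 0.0429]
tool_rot: [0.0, 0.727, 0.687, -0.0]
contact_force: [-1.9, -4.2, 5.6]
grip_width: 0.131
grasp_force: 50.0
```

```bash
python3 - <<'E'
from h import *
rows((.5195,.136,.28,-3.2),(.53,.0,.28,-15),(.553,-.2,.28,-25),(.555,-.33,.26,-30))
im=get_image("top"); save(im,"t3.png")
E
```

```text
t 6.45 tcp [0.5196 0.133  0.0429] F [-1.9 -4.2  5.6] w 0.131 yaw -3.23
[0.0, 0.0, -0.0, 0.05, -0.0, -3.95]
[0.0, 0.0, 1.18, -2.21, 0.3, -3.95]
[0.0, 0.0, 2.18, -5.51, 0.87, -3.95]
[0.0, 0.0, 2.68, -7.67, 1.03, -3.61]
```

Emit:
{"name": "step_arm", "arguments": {
  "motion": [
    [[0,0,0,0,0,0,20],[0,0,0,0,0,0,45],[0,0,0,0,0,0,45],[0,0,0,0,0,0,45],[0,0,0,0,0,-0.4,45],[0,0,0,0,0,-1.2,45],[0,0,0,0,0,-2.2,45],[0,0,0,0,0,-3.2,60],[0,0,1,-0.4,0,-3.9,100],[0,0,2,-1.3,0.2,-3.9,100],[0,0,3,-2.2,0.4,-3.9,100],[0,0,4,-3.2,0.5,-3.9,100],[0,0,5,-4.2,0.7,-3.9,100],[0,0,6,-5.2,0.9,-3.9,100],[0,0,7,-6.2,1,-3.9,100],[0,0,8,-7.0,1,-3.7,100],[0,0,8.7,-7.8,1,-3.5,100],[0,0,8.7,-7.8,1,-3.5,100],[0,0,8.7,-7.8,1,-3.5,100],[0,0,8.7,-7.8,1,-3.5,100]]
  ]
}}

```text
time: 9.0
eef_pos: [0.5532, -0.3364, 0.2529]
tool_rot: [-0.0, 1.0, -0.001, 0.0]
contact_force: [-0.7, 1.4, 0.1]
grip_width: 1.0
grasp_force: 0.0
```

```bash
python3 - <<'E'
from h import *
rows((.5535,-.3375,.103,-90))
im=get_image("wrist"); np.savez("w2",**im); save(im,"w2.png")
t=get_image("top"); np.savez("top3",**t)
print(proj(im,[.5528,-.3375,.144]),proj(im,[.5528,-.3375,.083]),proj(im,[.5528,-.3375,.075]))
o=np.zeros((600,640,3),np.uint8); o[:400]=im["pixels"]; c=cv2.resize(t["pixels"][180:265,120:330],None,fx=2.35,fy=2.35); o[400:400+c.shape[0],:c.shape[1]]=c
cv2.imwrite("pics/w2t.png",o[...,::-1])
E
```

```text
t 9.00 tcp [ 0.5532 -0.3364  0.2529] F [-0.7  1.4  0.1] w 1.0 yaw -90.12
[-0.0, -0.0, -0.01, 0.0, 0.02, 2.5]
[326.37602705 200.04102596] [325.95000277 185.18079712] [325.90540469 183.62516358]
```

View pics/w2t.png

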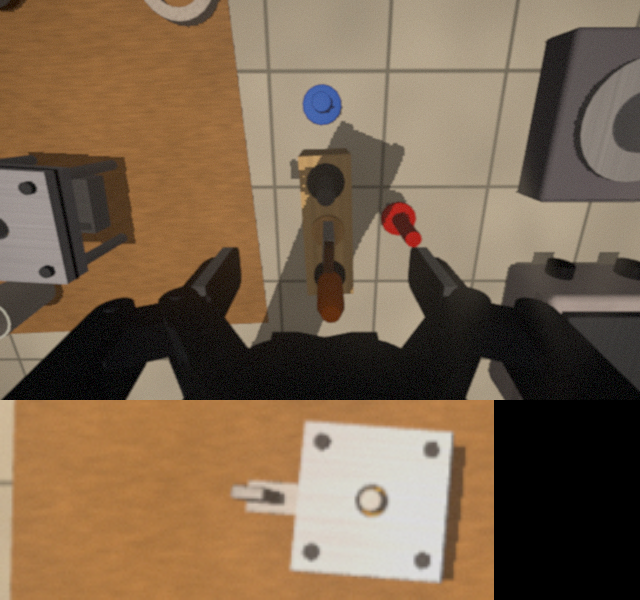

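The punch guard is at (325,182), within 3 px of the prediction, with the red look-alike clear at (400,220). The lower inset shows the tray under the mould with its neck and plate sticking out to the left. I'll grip the punch now.

Emit:
{"name": "step_arm", "arguments": {
  "motion": [
    [[0,0,0,0,0.02,0.8,100],[0,0,0,0,0.02,1.6,100],[0,0,0,0,0.02,2.2,100],[0,0,0,0,0.02,2.63,100],[0,0,0,0,0.02,2.63,100],[0,0,0,0,0.02,2.63,60],[0,0,0,0,0.02,2.63,20],[0,0,0,0,0.02,2.63,0],[0,0,0,0,0.02,2.63,0],[0,0,0,0,0.02,2.63,0],[0,0,0,0,0.02,2.63,0],[0,0,0,0,0.02,2.63,0]]
  ],
  "grip_force": 90
}}

```text
time: 10.6
eef_pos: [0.553, -0.3393, 0.0954]
tool_rot: [0.0, 1.0, -0.002, 0.001]
contact_force: [-1.1, 0.8, 6.3]
grip_width: 0.186
grasp_force: 87.6
```

```bash
python3 - <<'E'
from h import *
# lift, then above dowel; bias camera->robot about +3 mm x
rows((.5535,-.337,.21,-90),(.5135,.0182,.21,-90))
E
```

```text
t 10.60 tcp [ 0.553  -0.3393  0.0954] F [-1.1  0.8  6.3] w 0.186 yaw -90.28
[0.0, -0.01, -0.03, 0.01, -0.04, -1.91]
[0.0, -0.01, -0.03, -0.68, -5.95, -1.91]
```

Emit:
{"name": "step_arm", "arguments": {
  "motion": [
    [[0,0,0,0,0,-0.4,0],[0,0,0,0,0,-1,0],[0,0,0,0,0,-1.7,0],[0,0,0,0,0,-2.25,0],[0,0,0,-0.1,-0.7,-2.25,0],[0,0,0,-0.2,-1.5,-2.25,0],[0,0,0,-0.3,-2.3,-2.25,0],[0,0,0,-0.4,-3.1,-2.25,0],[0,0,0,-0.5,-3.9,-2.25,0],[0,0,0,-0.6,-4.7,-2.25,0],[0,0,0,-0.68,-5.5,-2.25,0],[0,0,0,-0.68,-5.95,-2.25,0],[0,0,0,-0.68,-5.95,-2.25,0],[0,0,0,-0.68,-5.95,-2.25,0],[0,0,0,-0.68,-5.95,-2.25,0]]
  ]
}}

```text
time: 12.48
eef_pos: [0.5134, 0.0168, 0.2293]
tool_rot: [0.0, 1.0, -0.003, -0.0]
contact_force: [0.1, -0.3, -1.6]
grip_width: 0.186
grasp_force: 87.9
```

```bash
python3 - <<'E'
from h import *
rows()
t=get_image("scene"); w=get_image("wrist"); np.savez("s4",**t); np.savez("w4",**w)
p=get_state()["eef_pos"]; print("tip pred scene",proj(t,p-[0,0,.0754]),"wrist",proj(w,p-[0,0,.0754]),"dowel top",proj(t,[.511,.0182,.122]),proj(w,[.511,.0182,.122]))
o=np.zeros((600,800,3),np.uint8); c=cv2.resize(t["pixels"][130:250,290:410],None,fx=3.3,fy=3.3,interpolation=cv2.INTER_CUBIC); o[:396,:396]=c
c=cv2.resize(w["pixels"][120:320,240:400],None,fx=2.5,fy=2.5,interpolation=cv2.INTER_CUBIC); o[:500,400:800]=c
cv2.imwrite("pics/c4.png",o[...,::-1])
E
```

```text
t 12.47 tcp [0.5134 0.0168 0.2293] F [ 0.1 -0.3 -1.6] w 0.186 yaw -90.38
tip pred scene [354.30390184 184.48482381] wrist [325.09375606 210.77578105] dowel top [354.16286863 192.11874927] [323.74401572 202.43506389]
```

View pics/c4.png

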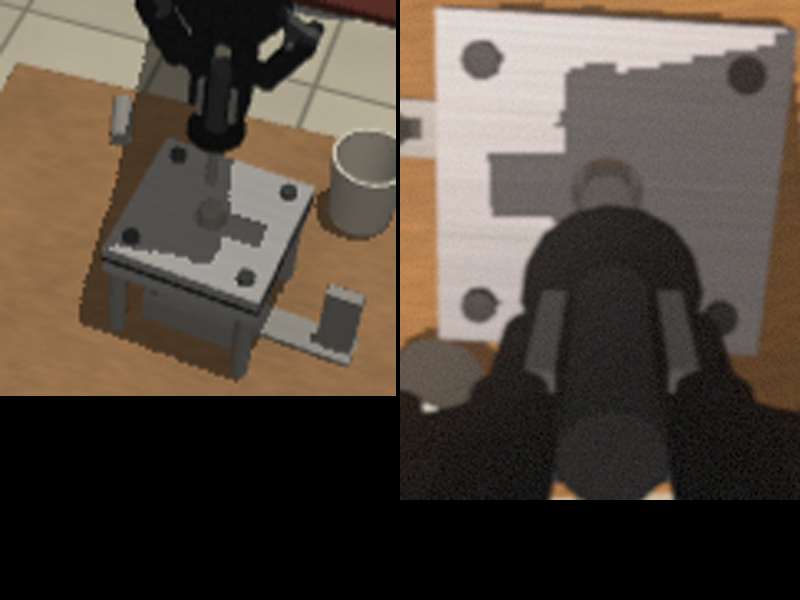

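The scene view has the nose tip at about (354,185), right above the dowel at (354,193). The wrist view shows the hole ring at about (323,196), so alignment is within about 2 mm. I'll press down.

Emit:
{"name": "step_arm", "arguments": {
  "motion": [
    [[0,0,0,-0.01,-0.03,0.2,0],[0,0,0,-0.01,-0.03,0.4,0],[0,0,0,-0.01,-0.03,0.5,0],[0,0,0,-0.01,-0.03,0.6,0],[0,0,0,-0.01,-0.03,0.7,0]]
  ]
}}

```text
time: 13.2
eef_pos: [0.5136, 0.02, 0.188]
tool_rot: [-0.0, 1.0, -0.002, 0.001]
contact_force: [0.8, 0.5, 7.7]
grip_width: 0.186
grasp_force: 88.0
```

Emit:
{"name": "step_arm", "arguments": {
  "motion": [
    [[0,0,0,0,0,0.1,0],[0,0,0,0,0,0.2,0],[0,0,0,0,0,0.3,0],[0,0,0,0,0,0.4,0],[0,0,0,0,0,0.5,0],[0,0,0,0,0,0.6,0],[0,0,0,0,0,0.67,0],[0,0,0,0,0,0.67,0],[0,0,0,0,0,0.67,0]]
  ]
}}

```text
time: 14.32
eef_pos: [0.5129, 0.0198, 0.1474]
tool_rot: [-0.0, 1.0, -0.002, -0.0]
contact_force: [-1.3, -0.2, -1.7]
grip_width: 0.187
grasp_force: 87.9
```

```bash
python3 - <<'E'
from h import *
rows((.5136,.02,.23,-90),(.553,-.3393,.23,-90.28),(.553,-.3393,.0954,-90.28))
t=get_image("scene"); np.savez("s5",**t)
c=cv2.resize(t["pixels"][120:260,290:440],None,fx=4,fy=4,interpolation=cv2.INTER_CUBIC)
cv2.imwrite("pics/c5.png",c[...,::-1])
E
```

```text
t 14.32 tcp [0.5129 0.0198 0.1474] F [-1.3 -0.2 -1.7] w 0.187 yaw -90.28
[-0.0, 0.0, -0.03, 0.01, -0.0, -1.38]
[-0.0, 0.0, 0.0, 0.7, 5.98, -1.38]
[-0.0, 0.0, 0.0, 0.7, 5.98, 0.87]
```

View pics/c5.png

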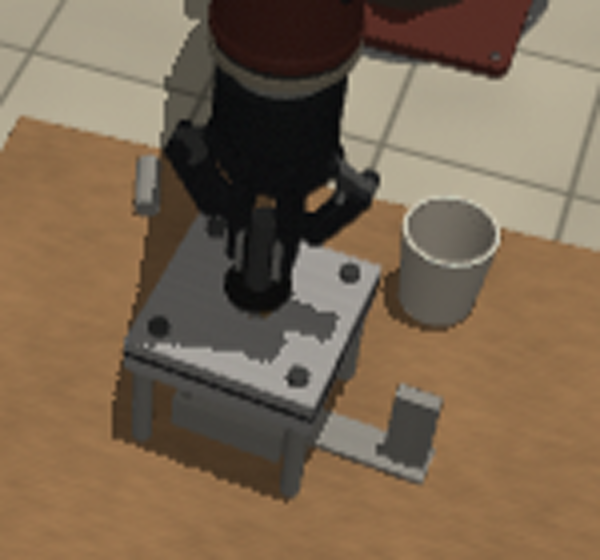

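Force has dropped to zero with the tip 38 mm below the plate top, so the dowel has dropped. The scene view shows the guard just above the plate and the tray still in place. I'll carry the punch back.

Emit:
{"name": "step_arm", "arguments": {
  "motion": [
    [[0,0,0,0,0,-0.4,0],[0,0,0,0,0,-0.9,0],[0,0,0,0,0,-1.4,0],[0,0,0,0,0,-1.4,0],[0,0,0,0.1,0.7,-1.4,0],[0,0,0,0.2,1.5,-1.4,0],[0,0,0,0.3,2.3,-1.4,0],[0,0,0,0.4,3.1,-1.4,0],[0,0,0,0.5,3.9,-1.4,0],[0,0,0,0.6,4.7,-1.4,0],[0,0,0,0.68,5.4,-1.4,0],[0,0,0,0.7,5.98,-1.4,0],[0,0,0,0.7,5.98,-1.4,0],[0,0,0,0.7,5.98,-1.4,0]]
  ]
}}

```text
time: 16.12
eef_pos: [0.553, -0.3383, 0.2302]
tool_rot: [-0.001, 1.0, -0.002, -0.001]
contact_force: [0.6, 0.4, -1.0]
grip_width: 0.188
grasp_force: 88.0
```

```bash
python3 - <<'E'
from h import *
rows((.553,-.3393,.0954,-90.28))
t=get_image("scene"); u=get_image("top"); np.savez("s6",**t); np.savez("t6",**u)
p=get_state()["eef_pos"]; print("tip",proj(t,p-[0,0,.0754]),"guard",proj(t,p-[0,0,.0204]),"top",proj(u,p-[0,0,.0754]),"hole",proj(t,[.5528,-.3375,.075]))
o=np.zeros((600,800,3),np.uint8)
c=cv2.resize(t["pixels"][110:220,180:280],None,fx=4,fy=4,interpolation=cv2.INTER_CUBIC); o[:440,:400]=c
c=cv2.resize(u["pixels"][180:265,235:330],None,fx=4,fy=4,interpolation=cv2.INTER_CUBIC); o[:340,410:790]=c
c=cv2.resize(t["pixels"][185:250,310:410],None,fx=3.8,fy=3.8,interpolation=cv2.INTER_CUBIC); o[350:597,410:790]=c
cv2.imwrite("pics/c6.png",o[...,::-1])
E
```

```text
t 16.12 tcp [ 0.553  -0.3383  0.2302] F [ 0.6  0.4 -1. ] w 0.188 yaw -90.25
[-0.01, 0.01, 0.0, 0.0, 0.02, 2.25]
tip [223.16649604 158.56614039] guard [219.57835501 143.33778563] top [460.69874662 201.50009191] hole [228.13345285 178.80002376]
```

View pics/c6.png

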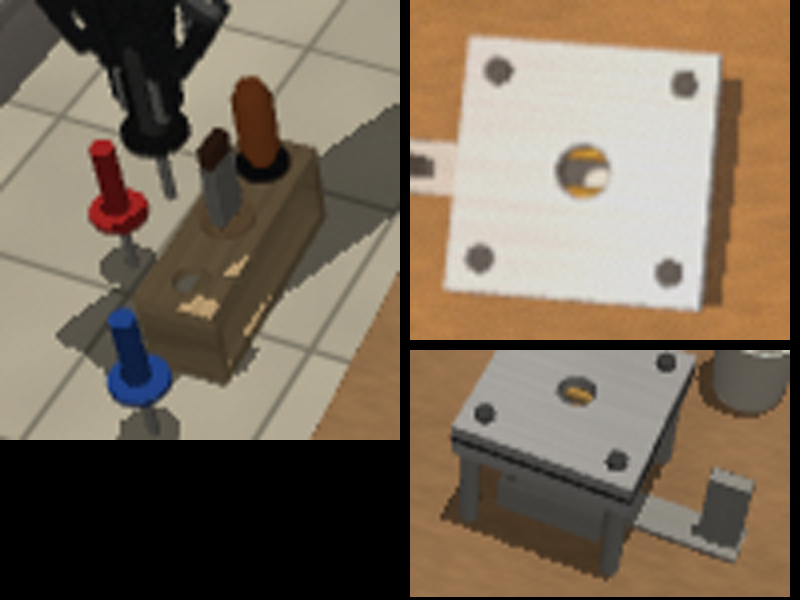

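The dowel is out: the mould's hole is empty, with a bright spot of dowel in the tray below. The punch tip at scene (222.5,159) shows no slip, and the empty stand hole is at (227.5,180). I'll insert the punch and release it.

Emit:
{"name": "step_arm", "arguments": {
  "motion": [
    [[0,0,0,0,0.02,0.5,0],[0,0,0,0,0.02,1,0],[0,0,0,0,0.02,1.5,0],[0,0,0,0,0.02,1.9,0],[0,0,0,0,0.02,2.15,0],[0,0,0,0,0.02,2.23,0],[0,0,0,0,0.02,2.23,0],[0,0,0,0,0.02,2.23,0]]
  ]
}}

```text
time: 17.23
eef_pos: [0.5537, -0.3406, 0.0986]
tool_rot: [0.0, 1.0, -0.002, 0.001]
contact_force: [0.2, 0.1, -1.7]
grip_width: 0.186
grasp_force: 88.0
```

Emit:
{"name": "step_arm", "arguments": {
  "motion": [
    [[0,0,0,0,0,0.04,0],[0,0,0,0,0,0.04,0],[0,0,0,0,0,0.04,30],[0,0,0,0,0,0.04,60],[0,0,0,0,0,0.04,80],[0,0,0,0,0,0.04,80],[0,0,0,0,0,0.04,80],[0,0,0,0,0,0.04,80],[0,0,0,0,0,-0.5,80],[0,0,0,0,0,-1.2,80],[0,0,0,0,0,-2,80],[0,0,0,0,0,-2.8,80],[0,0,0,-0.5,0,-3,80],[0,0,0,-1.5,0,-3,80],[0,0,0,-1.5,0,-3,80],[0,0,0,-1.5,0,-3,80]]
  ]
}}

```text
time: 19.23
eef_pos: [0.4633, -0.3399, 0.278]
tool_rot: [0.0, 1.0, -0.003, 0.0]
contact_force: [1.2, 0.1, -0.1]
grip_width: 0.805
grasp_force: 0.0
```

```bash
python3 - <<'E'
from h import *
rows()
t=get_image("scene"); w=get_image("top")
o=np.zeros((520,800,3),np.uint8)
c=cv2.resize(t["pixels"][120:220,180:280],None,fx=4,fy=4,interpolation=cv2.INTER_CUBIC); o[:400,:400]=c
c=cv2.resize(w["pixels"][170:270,230:330],None,fx=4,fy=4,interpolation=cv2.INTER_CUBIC); o[:400,400:]=c
cv2.imwrite("pics/c7.png",o[...,::-1])
E
```

```text
t 19.23 tcp [ 0.4633 -0.3399  0.278 ] F [ 1.2  0.1 -0.1] w 0.805 yaw -90.29
```

View pics/c7.png

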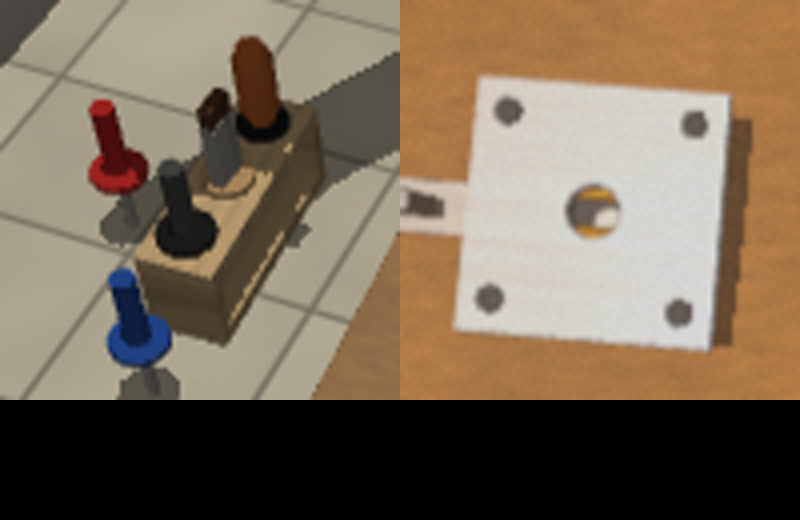

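The punch is seated in its own hole, with the guard at crop (186,235). The mould hole is clear, with the dowel in the tray below.

```bash
python3 -c "
from bench import close_job
print(close_job())"
```

```text
the job is handed in; nothing more can be done
None
```

The job is handed in at about 19 s of the 69 s allowed: the last pictures show the dowel driven out and lying in the tray, the tray still under the mould, and the punch back in its own hole, though the judge's verdict was not shown.

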